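# Hang the charged light-up headbands on the display rail

### The job

The two light-up headbands are charged: pull the one with two round ball ears and the one with the bow up out of their charging docks and hang both over the bar of the display rail, crown resting on the bar and one leg down each side. The eared one goes to the left of the plain headband already hanging there (left as the robot sees it) and the bow one to its right, each squarely across the bar, clear of the plain one and hanging still. Leave the plain headband and everything else on the counter where they are.

Things in the scene. Friction and masses are not known exactly. Their poses are not given: they have to be found in the camera images.
- eared_band: rigid black U-shaped headband, strip 6 mm thick, 16 mm wide (y); arch 132 mm wide outside (x), 120 inside; feet 110 mm below the crown's underside. Origin: middle of the crown's underside; z up from feet to crown, y normal to the arch's plane. With two round ears: hard balls 40 mm across, centred 55 mm either side (x) of the crown's middle, up to 21 mm above the origin.
- eared_grip (a point): centre of the plain block on the crown of this headband, the place to grip: 22 mm along the arch (x), 18 mm across (y), its faces from 6 to 24 mm above the crown's underside; this point is 15 mm above the crown's underside
- bow_band: rigid black U-shaped headband, strip 6 mm thick, 16 mm wide (y); arch 132 mm wide outside (x), 120 inside; feet 110 mm below the crown's underside. Origin: middle of the crown's underside; z up from feet to crown, y normal to the arch's plane. With a bow: wings 10 mm thick in the arch's plane on both sides of the crown's block, to 47 mm out and 33 mm above the origin.
- bow_grip (a point): centre of the plain block on the crown of this headband, the place to grip: 22 mm along the arch (x), 18 mm across (y), its faces from 6 to 24 mm above the crown's underside; this point is 15 mm above the crown's underside
- plain_band: rigid black U-shaped headband, strip 6 mm thick, 16 mm wide (y); arch 132 mm wide outside (x), 120 inside; feet 110 mm below the crown's underside. Origin: middle of the crown's underside; z up from feet to crown, y normal to the arch's plane. No ornament, only the block on its crown (24 mm high); it already hangs on the rail.
- rail: display rail, fixed to the counter: round steel bar of 16 mm diameter, its top 135 mm above the counter, on two posts 346 mm apart, on a wooden foot 60 x 370 x 12 mm. Origin: centre of the foot's underside. y runs along the bar (positive to the robot's left), z up.
- dock_1: white charging dock, fixed: 190 (x) by 60 (y) by 45 mm high. A headband's feet stand in its two slots, 12 mm above the counter (crown's underside at 122 mm). Sprung steel catches hold a bead on each foot and yield to a straight upward pull of about 5 to 15 N; feet are clear after 35 mm. Origin: centre of its underside
- dock_2: white charging dock, fixed: 190 (x) by 60 (y) by 45 mm high. A headband's feet stand in its two slots, 12 mm above the counter (crown's underside at 122 mm). Sprung steel catches hold a bead on each foot and yield to a straight upward pull of about 5 to 15 N; feet are clear after 35 mm. Origin: centre of its underside
- bottle: amber bottle, 64 mm across, 200 mm tall; loose, origin at the centre of its underside
- figurine: small turned wooden figure, 40 mm across, 72 mm tall; loose, origin at the centre of its underside
- gift_box: cardboard box, 40 x 40 x 45 mm; loose, origin at the centre of its underside
- mug: white mug, 80 mm across, 95 mm tall, handle to its +y; loose, origin at the centre of its underside
- tin: tin, 72 mm across, 100 mm tall; loose, origin at the centre of its underside
- jar: glass jar, 64 mm across, 85 mm tall; loose, origin at the centre of its underside
- dish: terracotta dish, 110 mm across, 35 mm tall; loose, origin at the centre of its underside
Mind the look-alikes: they are no part of the job. Leave any purple look-alike of the plain_band alone.

How it is judged:
By the outcome, as a careful person would: the job done as asked, in the order asked, and still so for the second after the job is handed in, with the robot touching nothing.
It also fails if it takes over 72 s, if anything falls off the work surface, if the arm or the gripper's body presses on something with over 40 N, if the wrist force passes 120 N, or if a joint passes its speed limit or range.

### The arm

A 6-joint arm with a two-finger parallel gripper is mounted at the origin on the work surface. World frame = base frame: x ahead of the robot, y to its left, z up, the work surface at z = 0. Lengths are in m, angles in rad, forces in N, time in s.
With the tool pointing down it reaches from about 0.35 to 0.775 m from the base axis. Payload 5.5 kg.
Tool frame: the origin (TCP) lies where the fingers leave the gripper's body, on its centre line; the fingertips stand 73 mm ahead of it and the grasp point (between the pads) lies 54 mm ahead of it; z points along the fingers, y is the direction in which the jaws open and shut (so a half turn about z gives the same grasp; the last joint's range is limited). The gripper opens to 85 mm and grips with 20 to 120 N. Pads are 22 mm wide; open, the fingers measure 114 mm over their backs; the gripper's body (76 mm by 85 mm) begins 54 mm behind the grasp point. The pads swing forward as they close: fully open they stand 13 mm farther back than shut.
Start: joints at [1.137, 0.313, 0.046, 1.304, 0, 1.431], TCP at [0.167, 0.55, 0.304] pointing down, gripper open.
Joint ranges: [-2.76, 2.76], [-0.86, 1.69], [-1.03, 1.26], [-2.2, 2.34], [-1.47, 1.5], [-3.14, 3.14]. Speed limits (rad/s): [2.57, 2.57, 3.14, 3.14, 3.14, 3.14].

### API

Orientations are given as a unit quaternion [w, x, y, z].
In Python, from workcell import env, read_camera, job, cut_out gives the robot as it stands.
- The arm moves only by the tool servo_tool, never from a script. Its argument "deltas" is a list of rows, each an object of numbers: "dx", "dy", "dz": the shift along the world's x, y, z in mm; "rx", "ry", "rz": the turn, a rotation vector about the world's x, y, z in rad; "fingers": the closure, from -1 (fully open) to 1 (shut). A call has 1 to 8 rows; each row shifts and turns the commanded pose from where the row before left it; what a row does not reach is not made up. A row lasts 1/10 s, in which the tool goes at most 50 mm and 8.59 degrees, less where a joint would pass 70% of its speed; a pose out of reach is approached as far as the arm can. A call is refused whole if a number of a shift passes 50 or a number of a turn 0.15, either way. A call with a gripper value outside its range is refused whole. The fingers move at their own pace and stop on an object; "newtons" is the grip in N (left out, the last holds). Time passes only in rows, so rows that do not move let the fingers close. It gives the time, the measured TCP pose, the force and the opening at its end, in the units of the state.
- env.get_state(): the state, without advancing time (a new reading comes with each control period).
- read_camera(name): name is "side" or "top" or "wrist"; returns a dict with "img" (420x560x3 uint8, red, green, blue), "intrinsics" (3x3 intrinsics, pixels), "extrinsics" (4x4, takes a point from camera to world coordinates); the wrist camera has in their place "hand_eye" (4x4, takes a point from camera to tool coordinates, whose origin is the TCP and whose axes are the flange's). Camera axes: x right, y down, z forward; pixel columns grow to the right and rows downward; lengths in m; the calibration is good to about 2 mm. The wrist camera is an equidistant fisheye: a pixel r from the principal point sees the ray r / f radians off the axis. A picture is of the moment at which its call begins: read the wrist's pose just before it. There is no depth.
- job.hand_in(): hands the job in, once; it reports no verdict.
Trained networks look in the newest picture that a camera, given by its name, has taken for a name from the list of things; names that differ only in an ending like _2 or _b are one class to them, and where a whole thing is asked for, a point or a joint stands for the part that bears it (a point fixed in the world has none). Each returns a list of dicts, best first, with "confidence" (0 to 1); they miss things now and then, are a little off and sometimes report something else, mostly with a low value. They report only what shows in the picture. A call takes as long as a camera call. They do not tell look-alikes from the thing itself.
- cut_out(target, camera): "region" (420x560 bool, what is visible of it) and "extent" ([left, top, right, bottom] in pixels, round what is visible of it).
The state is a dict: "clock": time; "joint_pos": joint angles; "qvel": joint speeds; "tau": joint torques, N m; "tcp_pos": TCP position; "orientation": TCP orientation; "wrist_force": force on the tool from outside, world axes, zero at the start; "ft_torque": the same for the moment, N m; "finger_gap": finger opening in m.
Only numpy, scipy, OpenCV 4.12 (cv2) and the standard library are available. Lean on these libraries where they do the work, as an engineer would, in place of code of your own. Each camera call takes 0.05 s, during which the arm holds its last target. There are 200 camera calls.

## Working session

There is one attempt and no reset: what is moved stays moved. The work goes in short steps, Python scripts to look and compute and a tool call to move; the robot and the scene stay as the last step left them, time stands still between calls to the robot, and variables do not carry over. Pictures are saved under pics/ and viewed, about 8 in all and at most 12, crops included, and the job is handed in when it is done.

Besides the shell and the picture viewer there is one more tool, called after "Emit:" as name([rows], argument=value, ...), one row to a line, values as JSON. servo_tool: Moves the arm, as the interface text tells. Its arguments: {"type":"object","properties":{"deltas":{"type":"array"},"newtons":{"type":"number"}},"required":["deltas"]}

```bash
mkdir -p pics; cat > h.py <<'E'
import numpy as np, cv2
from workcell import env, read_camera, job, cut_out
def save(n,c): cv2.imwrite(f'pics/{n}.png',c['img'][:,:,::-1])
E
python3 - <<'E'
from h import *
s=env.get_state();print(s)
for n in ['top','side']:
    c=read_camera(n);save(n+'0',c);print(n,c['intrinsics'].tolist(),c['extrinsics'].round(4).tolist())
    for t in ['eared_band','bow_band','plain_band','eared_grip','bow_grip','rail','dock_1','bottle','figurine','gift_box','mug','tin','jar','dish']:
        print(t,[(round(d['confidence'],2),d['extent']) for d in cut_out(t,n)])
E
```

```text
{'clock': 0.0, 'joint_pos': array([1.13740305e+00, 3.14006314e-01, 4.49849732e-02, 1.30358456e+00,
       8.39337281e-06, 1.43120314e+00]), 'qvel': array([-0.0001481 , -0.00065086, -0.00065776, -0.00193741,  0.00134145,
        0.00034214]), 'tau': array([-7.99218287e-04, -4.80628288e+01,  2.98530865e+01,  1.92763796e-02,
       -1.69406721e-04,  1.94190733e-06]), 'tcp_pos': array([0.16636143, 0.55002032, 0.30300783]), 'orientation': array([-2.59709976e-04,  1.46372218e-01,  9.89229172e-01, -8.66724200e-04]), 'wrist_force': array([0.40997195, 0.03733583, 0.08525805]), 'ft_torque': array([ 0.01453555,  0.01578165, -0.04806858]), 'finger_gap': 0.08545479419513322}
top [[388.9249762636752, 0.0, 272.46920355419724], [0.0, 388.9249762636752, 212.15204593244223], [0.0, 0.0, 1.0]] [[-0.0874, -0.968, 0.2354, 0.1628], [-0.9962, 0.0857, -0.0175, 0.004], [-0.0032, -0.2361, -0.9717, 1.3492], [0.0, 0.0, 0.0, 1.0]]
eared_band [(0.79, [345.2, 205.7, 366.5, 247.3])]
bow_band [(0.75, [298.6, 221.7, 310.6, 233.2]), (0.5, [172.9, 215.8, 191.8, 251.7]), (0.17, [120.3, 198.9, 144.5, 219.1])]
plain_band [
[... 1192 characters left out ...]
65.4, 302.1, 233.3]), (0.66, [257.4, 258.8, 323.8, 306.4])]
bow_grip [(0.71, [241.8, 144.2, 279.0, 175.0])]
rail [(0.87, [326.1, 157.9, 371.6, 273.7]), (0.34, [238.3, 145.4, 278.9, 173.7])]
dock_1 [(0.85, [236.6, 168.8, 286.5, 188.7]), (0.71, [247.7, 278.4, 332.2, 328.6])]
bottle [(0.69, [280.5, 168.2, 301.8, 232.6]), (0.65, [323.9, 181.7, 375.3, 224.9]), (0.63, [258.8, 261.2, 325.6, 307.6])]
figurine [(0.77, [268.8, 191.3, 279.6, 215.2])]
gift_box [(0.77, [275.9, 248.5, 297.2, 271.5]), (0.4, [279.4, 165.8, 302.6, 231.8])]
mug [(0.81, [301.2, 138.7, 323.7, 175.9])]
tin [(0.77, [402.3, 282.4, 443.6, 335.8])]
jar [(0.7, [268.7, 136.3, 285.3, 162.1])]
dish [(0.87, [348.2, 344.2, 404.2, 390.5])]
```

```bash
python3 - <<'E'
import cv2,numpy as np
a=cv2.imread('pics/top0.png')[120:330,100:440];b=cv2.imread('pics/side0.png')[120:400,150:470]
cv2.imwrite('pics/t1.png',cv2.resize(a,(800,494),interpolation=2));cv2.imwrite('pics/s1.png',cv2.resize(b,(680,595),interpolation=2))
E
```

```text
(no output)
```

View pics/t1.png

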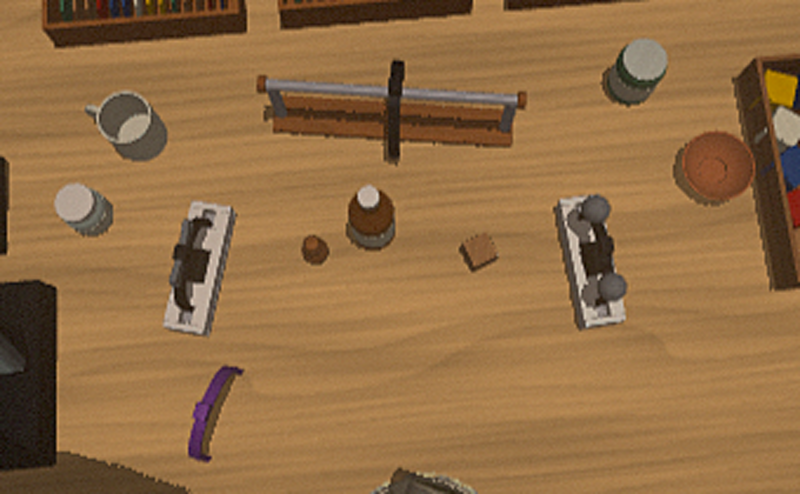

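View pics/s1.png

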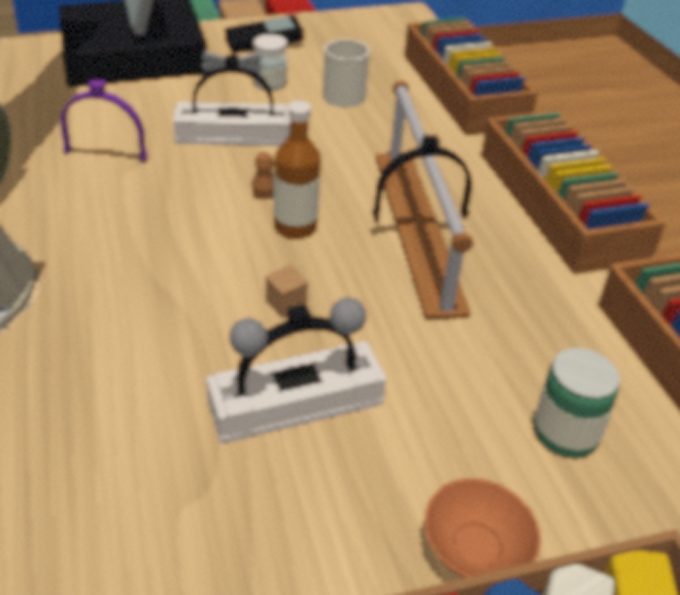

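The top view shows the eared band in the right dock (block near crop 598,245, so px 354,224), and the bow band in the left dock (crop 192,265, so px 182,233). The plain band hangs mid-rail (crop 396,95). The purple look-alike lies at crop 215,412, and I'll leave it alone. The ball ears and the bow show clearly in the side view as well.

```bash
cat >> h.py <<'E'
def bp(c,uv,z):
    K,T=c['intrinsics'],c['extrinsics'];d=T[:3,:3]@np.linalg.inv(K)@[*uv,1.];o=T[:3,3]
    return (o+d*(z-o[2])/d[2]).round(4)
E
python3 - <<'E'
from h import *
c=read_camera('top');g=lambda x,y,z:bp(c,(100+x*.425,120+y*.425),z)
for n,x,y,z in [('ballfar',597,208,.123),('ballnear',611,287,.123),('eblock',598,240,.146),('edock1',556,198,.045),('edock2',590,194,.045),('edock3',581,328,.045),('edock4',624,320,.045),
 ('bblock',190,262,.146),('bd1',197,202,.045),('bd2',236,206,.045),('bd3',165,330,.045),('bd4',205,335,.045),('railL',262,84,.135),('railR',522,100,.135),('plain',396,94,.157),('plainfar',398,62,.1),('plainnear',392,160,.04),('footNL',274,131,.012),('footNR',511,145,.012),('bottle',370,195,.2),('fig',315,245,.06),('gift',478,250,.045),('tin',642,60,.1),('jar',75,203,.085),('mug',126,120,.095)]: print(n,g(x,y,z))
s=read_camera('side');g=lambda x,y,z:bp(s,(150+x*.4706,120+y*.4706),z)
for n,x,y,z in [('ballfar',347,314,.123),('ballnear',248,337,.123),('eblock',299,318,.14),('bblock',233,64,.14),('plain',430,146,.15),('knobR',460,242,.127),('knobL',401,86,.127)]: print('s',n,g(x,y,z))
E
```

```text
ballfar [ 0.449  -0.2822  0.123 ]
ballnear [ 0.3381 -0.2861  0.123 ]
eblock [ 0.3996 -0.2722  0.146 ]
edock1 [ 0.4877 -0.2424  0.045 ]
edock2 [ 0.4893 -0.2931  0.045 ]
edock3 [ 0.2945 -0.2537  0.045 ]
edock4 [ 0.3004 -0.3163  0.045 ]
bblock [0.4177 0.2754 0.146 ]
bd1 [0.5282 0.285  0.045 ]
bd2 [0.5171 0.228  0.045 ]
bd3 [0.3436 0.3368 0.045 ]
bd4 [0.3315 0.2802 0.045 ]
railL [0.6677 0.168  0.135 ]
railR [ 0.6112 -0.1957  0.135 ]
plain [ 0.6273 -0.0193  0.157 ]
plainfar [ 0.6989 -0.0275  0.1   ]
plainnear [ 0.5688 -0.0067  0.04  ]
footNL [0.6401 0.1701 0.012 ]
footNR [ 0.5853 -0.1906  0.012 ]
bottle [0.4744 0.0271 0.2   ]
fig [0.445  0.1146 0.06  ]
gift [ 0.4201 -0.1197  0.045 ]
tin [ 0.6704 -0.3837  0.1   ]
jar [0.5309 0.4502 0.085 ]
mug [0.6462 0.3727 0.095 ]
s ballfar [ 0.4495 -0.2766  0.123 ]
s ballnear [ 0.3402 -0.2864  0.123 ]
s eblock [ 0.3934 -0.2879  0.14  ]
s bblock [0.4344 0.2737 0.14  ]
s plain [ 0.6405 -0.0254  0.15  ]
s knobR [ 0.6134 -0.1947  0.127 ]
s knobL [0.6765 0.1756 0.127 ]
```

Emit:
servo_tool([
  {"dx": 33, "dy": -34, "dz": 4},
  {"dx": 33, "dy": -34, "dz": 4},
  {"dx": 33, "dy": -34, "dz": 4},
  {"dx": 33, "dy": -34, "dz": 4},
  {"dx": 33, "dy": -33},
  {"dx": 33, "dy": -33},
  {"dx": 33, "dy": -33},
  {"dx": 33, "dy": -33},
])

```text
invalid input at $.deltas[0]: expected keys dx, dy, dz, rx, ry, rz, fingers
```

```bash
python3 - <<'E'
from h import *
s=env.get_state();c=read_camera('wrist');save('w1',c);print(s['clock'],s['tcp_pos'],s['orientation'],s['wrist_force']);print({k:c[k].round(4).tolist() for k in c if k!='img'})
E
```

```text
1.6 [0.16655986 0.55039603 0.30389744] [1.05764031e-05 1.46394803e-01 9.89226243e-01 4.43990668e-05] [-0.70140255 -0.92485215  0.17515728]
{'intrinsics': [[325.1923, 0.0, 278.7833], [0.0, 325.1923, 211.1758], [0.0, 0.0, 1.0]], 'hand_eye': [[-0.0002, -0.9531, -0.3028, 0.0774], [1.0, -0.0001, -0.0005, -0.0006], [0.0004, -0.3028, 0.9531, -0.0697], [0.0, 0.0, 0.0, 1.0]]}
```

View pics/w1.png

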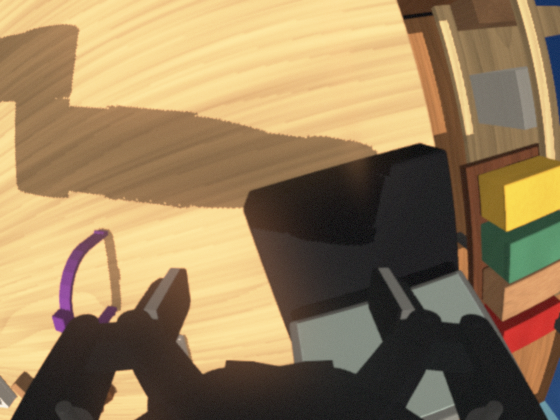

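Emit:
servo_tool([
  {"dx": 33, "dy": -34, "dz": 4, "rx": 0, "ry": 0, "rz": 0, "fingers": -1},
  {"dx": 33, "dy": -34, "dz": 4, "rx": 0, "ry": 0, "rz": 0, "fingers": -1},
  {"dx": 33, "dy": -34, "dz": 4, "rx": 0, "ry": 0, "rz": 0, "fingers": -1},
  {"dx": 33, "dy": -34, "dz": 4, "rx": 0, "ry": 0, "rz": 0, "fingers": -1},
  {"dx": 33, "dy": -33, "dz": 0, "rx": 0, "ry": 0, "rz": 0, "fingers": -1},
  {"dx": 33, "dy": -33, "dz": 0, "rx": 0, "ry": 0, "rz": 0, "fingers": -1},
  {"dx": 33, "dy": -33, "dz": 0, "rx": 0, "ry": 0, "rz": 0, "fingers": -1},
  {"dx": 33, "dy": -33, "dz": 0, "rx": 0, "ry": 0, "rz": 0, "fingers": -1},
])

```text
clock: 2.45
tcp_pos: [0.4316, 0.2809, 0.3202]
orientation: [0.0, 0.146, 0.989, 0.0]
wrist_force: [0.9, 0.5, -0.5]
finger_gap: 0.0852
```

```bash
cat >> h.py <<'E'
def snap(n):
    s=env.get_state();c=read_camera('wrist');save(n,c);np.savez(f'pics/{n}.npz',p=s['tcp_pos'],q=s['orientation'],K=c['intrinsics'],H=c['hand_eye'])
    print(s['clock'],s['tcp_pos'].round(4),s['orientation'].round(4),s['wrist_force'].round(2),s['finger_gap'])
from scipy.spatial.transform import Rotation as Ro
def wp(n,uv,z):
    d=np.load(f'pics/{n}.npz');w,x,y,zz=d['q'];R=Ro.from_quat([x,y,zz,w]).as_matrix();K,H=d['K'],d['H']
    v=np.array([uv[0]-K[0,2],uv[1]-K[1,2]]);r=np.hypot(*v);t=r/K[0,0]
    ray=R@H[:3,:3]@np.array([*(v/r*np.sin(t)),np.cos(t)]);o=R@H[:3,3]+d['p']
    return (o+ray*(z-o[2])/ray[2]).round(4)
def wproj(n,P):
    d=np.load(f'pics/{n}.npz');w,x,y,zz=d['q'];R=Ro.from_quat([x,y,zz,w]).as_matrix();K,H=d['K'],d['H']
    p=H[:3,:3].T@(R.T@(np.array(P)-d['p'])-H[:3,3]);t=np.arctan2(np.hypot(p[0],p[1]),p[2]);u=p[:2]/np.hypot(p[0],p[1])
    return (K[:2,2]+K[0,0]*t*u).round(1)
E
python3 - <<'E'
from h import *
snap('w2')
E
```

```text
2.45 [0.4316 0.2809 0.3202] [3.000e-04 1.463e-01 9.892e-01 3.000e-04] [ 0.86  0.53 -0.46] 0.08523131687384133
```

View pics/w2.png

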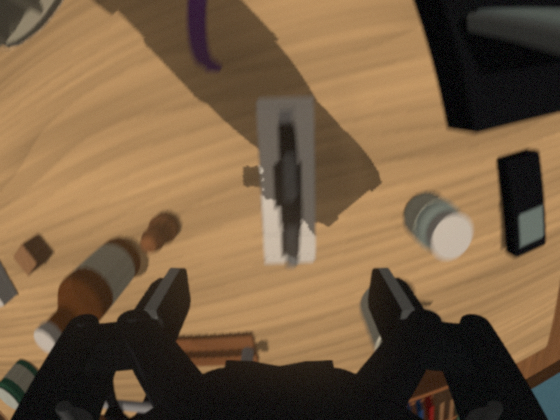

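The bow band and its dock sit under the tool: dock corners at about (258,98), (314,98), (265,264) and (317,262), with the crown block near (290,190). The fingers show at the bottom.

```bash
python3 - <<'E'
from h import *
P=[wp('w2',u,.045) for u in [(258,98),(314,98),(265,264),(317,262)]]
print(P,np.mean(P,0)); n,f=(P[0]+P[1])/2,(P[2]+P[3])/2;print('yaw',np.arctan2(*(f-n)[[1,0]]))
print('block',wp('w2',(290,190),.14))
g=cv2.imread('pics/w2.png')[80:280,200:380]
cv2.imwrite('pics/w2c.png',cv2.resize(g,(540,600),interpolation=2))
E
```

```text
[array([0.3377, 0.2861, 0.045 ]), array([0.3544, 0.3421, 0.045 ]), array([0.5206, 0.2363, 0.045 ]), array([0.5362, 0.2961, 0.045 ])] [0.437225 0.29015  0.045   ]
yaw -0.2568782686768331
block [0.4192 0.2933 0.14  ]
```

View pics/w2c.png

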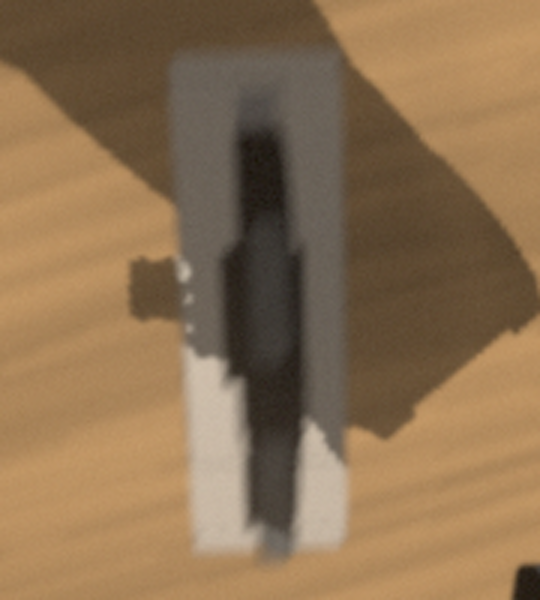

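Emit:
servo_tool([
  {"dx": 0, "dy": -50, "dz": 0, "rx": 0, "ry": 0, "rz": 0.03, "fingers": -1},
  {"dx": 0, "dy": -50, "dz": 0, "rx": 0, "ry": 0, "rz": 0.03, "fingers": -1},
  {"dx": 0, "dy": -50, "dz": 0, "rx": 0, "ry": 0, "rz": 0.03, "fingers": -1},
  {"dx": 0, "dy": -50, "dz": 0, "rx": 0, "ry": 0, "rz": 0.03, "fingers": -1},
  {"dx": 0, "dy": -50, "dz": 0, "rx": 0, "ry": 0, "rz": 0.03, "fingers": -1},
  {"dx": 0, "dy": -50, "dz": 0, "rx": 0, "ry": 0, "rz": 0.03, "fingers": -1},
  {"dx": 0, "dy": -50, "dz": 0, "rx": 0, "ry": 0, "rz": 0.03, "fingers": -1},
  {"dx": 0, "dy": -50, "dz": 0, "rx": 0, "ry": 0, "rz": 0.03, "fingers": -1},
])

```text
clock: 3.3
tcp_pos: [0.4301, -0.1194, 0.3203]
orientation: [0.001, 0.026, 1.0, -0.0]
wrist_force: [1.1, 0.1, 0.5]
finger_gap: 0.0853
```

Emit:
servo_tool([
  {"dx": -13, "dy": -50, "dz": 0, "rx": 0, "ry": 0, "rz": 0.04, "fingers": -1},
  {"dx": -12, "dy": -50, "dz": 0, "rx": 0, "ry": 0, "rz": 0.04, "fingers": -1},
  {"dx": -12, "dy": -50, "dz": 0, "rx": 0, "ry": 0, "rz": 0.04, "fingers": -1},
  {"dx": 0, "dy": -12, "dz": 0, "rx": 0, "ry": 0, "rz": 0, "fingers": -1},
  {"dx": 0, "dy": 0, "dz": 0, "rx": 0, "ry": 0, "rz": 0, "fingers": -1},
])

```text
clock: 3.8
tcp_pos: [0.3944, -0.2768, 0.3197]
orientation: [0.0, -0.031, 1.0, 0.0]
wrist_force: [0.5, 0.3, 0.1]
finger_gap: 0.0855
```

```bash
python3 - <<'E'
from h import *
snap('w3')
E
```

```text
3.8 [ 0.3944 -0.2768  0.3197] [ 0.000e+00 -3.110e-02  9.995e-01  2.000e-04] [0.47 0.27 0.11] 0.08545463464152918
```

View pics/w3.png

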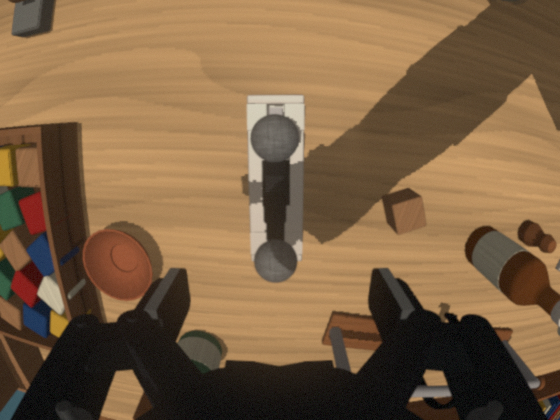

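Picture w3 shows the eared band under the tool, with balls at (275,137) and (275,261), the block near (277,185), and clear space to either side of it.

```bash
python3 - <<'E'
from h import *
a,b=wp('w3',(275,137),.123),wp('w3',(275,261),.123);print(a,b,(a+b)/2,np.arctan2(*(b-a)[[1,0]]),np.linalg.norm(b-a))
P=[wp('w3',u,.045) for u in [(248,103),(303,103),(252,258),(301,258)]];print(P,np.mean(P,0))
print('rail bar', [wp('w3',u,.127) for u in [(415,390),(513,384)]])
b=cv2.imread('pics/w3.png')
print(cut_out('eared_band','wrist')and [ (d['confidence'],d['extent']) for d in cut_out('eared_band','wrist')])
E
```

```text
[ 0.3383 -0.284   0.123 ] [ 0.4491 -0.2775  0.123 ] [ 0.3937  -0.28075  0.123  ] 0.05859710095630171 0.11099049508854351
[array([ 0.3099, -0.3149,  0.045 ]), array([ 0.3065, -0.2577,  0.045 ]), array([ 0.4857, -0.3034,  0.045 ]), array([ 0.4821, -0.2459,  0.045 ])] [ 0.39605  -0.280475  0.045   ]
rail bar [array([ 0.6292, -0.0881,  0.127 ]), array([0.6569, 0.1008, 0.127 ])]
[(0.65, [250.5, 110.6, 298.6, 283.2])]
```

Emit:
servo_tool([
  {"dx": 0, "dy": -4, "dz": -30, "rx": 0, "ry": 0, "rz": 0, "fingers": -1},
  {"dx": 0, "dy": 0, "dz": -30, "rx": 0, "ry": 0, "rz": 0, "fingers": -1},
  {"dx": 0, "dy": 0, "dz": -30, "rx": 0, "ry": 0, "rz": 0, "fingers": -1},
  {"dx": 0, "dy": 0, "dz": -20, "rx": 0, "ry": 0, "rz": 0, "fingers": -0.3},
  {"dx": 0, "dy": 0, "dz": -12, "rx": 0, "ry": 0, "rz": 0, "fingers": 0},
  {"dx": 0, "dy": 0, "dz": 0, "rx": 0, "ry": 0, "rz": 0, "fingers": 0.2},
  {"dx": 0, "dy": 0, "dz": 0, "rx": 0, "ry": 0, "rz": 0, "fingers": 0.3},
  {"dx": 0, "dy": 0, "dz": 0, "rx": 0, "ry": 0, "rz": 0, "fingers": 0.3},
], newtons=60)

```text
clock: 4.75
tcp_pos: [0.3954, -0.2795, 0.1993]
orientation: [0.001, -0.033, 0.999, -0.001]
wrist_force: [-0.2, -0.2, 0.4]
finger_gap: 0.0298
```

```bash
python3 - <<'E'
from h import *
snap('w4');cv2.imwrite('pics/w4c.png',cv2.resize(cv2.imread('pics/w4.png')[100:420,140:420],(525,600),interpolation=2))
E
```

```text
4.75 [ 0.3954 -0.2795  0.1993] [ 8.000e-04 -3.340e-02  9.994e-01 -8.000e-04] [-0.2  -0.22  0.41] 0.029765040802285633
```

View pics/w4c.png

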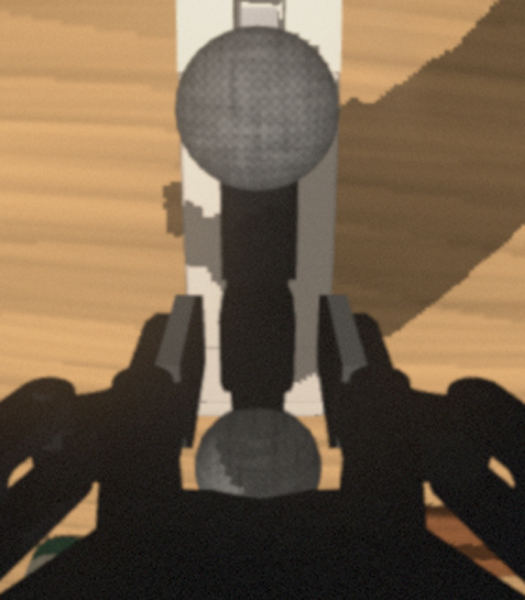

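The block sits centred between the pads (crop px 258,335). I'll close and lift.

Emit:
servo_tool([
  {"dx": 0, "dy": 0, "dz": 0, "rx": 0, "ry": 0, "rz": 0, "fingers": 1},
  {"dx": 0, "dy": 0, "dz": 0, "rx": 0, "ry": 0, "rz": 0, "fingers": 1},
  {"dx": 0, "dy": 0, "dz": 0, "rx": 0, "ry": 0, "rz": 0, "fingers": 1},
  {"dx": 0, "dy": 0, "dz": 4, "rx": 0, "ry": 0, "rz": 0, "fingers": 1},
  {"dx": 0, "dy": 0, "dz": 6, "rx": 0, "ry": 0, "rz": 0, "fingers": 1},
  {"dx": 0, "dy": 0, "dz": 10, "rx": 0, "ry": 0, "rz": 0, "fingers": 1},
  {"dx": 0, "dy": 0, "dz": 15, "rx": 0, "ry": 0, "rz": 0, "fingers": 1},
  {"dx": 0, "dy": 0, "dz": 20, "rx": 0, "ry": 0, "rz": 0, "fingers": 1},
], newtons=80)

```text
clock: 5.6
tcp_pos: [0.3943, -0.2789, 0.2537]
orientation: [-0.0, -0.033, 0.999, 0.001]
wrist_force: [0.5, -0.0, -1.2]
finger_gap: 0.0165
```

Emit:
servo_tool([
  {"dx": 0, "dy": 0, "dz": 30, "rx": 0, "ry": 0, "rz": 0, "fingers": 1},
  {"dx": 0, "dy": 0, "dz": 35, "rx": 0, "ry": 0, "rz": 0, "fingers": 1},
  {"dx": 0, "dy": 0, "dz": 35, "rx": 0, "ry": 0, "rz": 0, "fingers": 1},
  {"dx": 0, "dy": 0, "dz": 35, "rx": 0, "ry": 0, "rz": 0, "fingers": 1},
  {"dx": 0, "dy": 0, "dz": 10, "rx": 0, "ry": 0, "rz": 0, "fingers": 1},
])

```text
clock: 6.1
tcp_pos: [0.3951, -0.2797, 0.4028]
orientation: [0.002, -0.033, 0.999, -0.002]
wrist_force: [0.6, -0.4, -1.4]
finger_gap: 0.0161
```

```bash
python3 - <<'E'
from h import *
snap('w5')
for r in [('plain_band'),('rail'),('eared_band')]: print(r,[(round(d['confidence'],2),d['extent']) for d in cut_out(r,'wrist')])
c=read_camera('top');save('top5',c);np.save('pics/t.npy',0)
g=cv2.resize(c['img'][140:270,200:400,::-1],(800,520),interpolation=2)
cv2.imwrite('pics/t5.png',g)
E
```

```text
6.1 [ 0.3951 -0.2797  0.4028] [ 0.0024 -0.0331  0.9994 -0.0025] [ 0.56 -0.35 -1.4 ] 0.016131529760855703
plain_band [(0.84, [427.8, 287.2, 456.8, 343.5])]
rail [(0.85, [329.9, 284.3, 520.8, 359.5])]
eared_band [(0.71, [235.2, 111.0, 320.8, 362.6])]
```

View pics/t5.png

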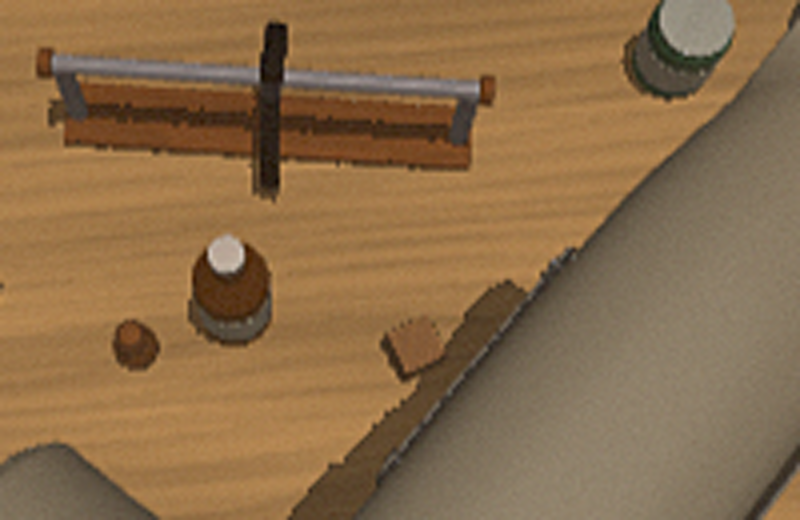

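The top crop shows the bar running from knob (45,62) to knob (487,90), with the plain band crossing it at (271,74).

```bash
python3 - <<'E'
from h import *
c=read_camera('top');g=lambda x,y,z:bp(c,(200+x/4,140+y/4),z)
L,R=g(45,62,.127),g(487,90,.127);print(L,R,(L+R)/2,'yaw',np.arctan2(-(L-R)[0],(L-R)[1]),np.linalg.norm(L-R))
print('plain',g(272,72,.148), 'bar L/R',g(160,68,.13),g(380,80,.13))
E
```

```text
[0.6718 0.1694 0.127 ] [ 0.6142 -0.1967  0.127 ] [ 0.643   -0.01365  0.127  ] yaw -0.15605479271547185 0.37060352130005453
plain [ 0.6377 -0.019   0.148 ] bar L/R [0.6566 0.0735 0.13  ] [ 0.6297 -0.1084  0.13  ]
```

Emit:
servo_tool([
  {"dx": 20, "dy": 30, "dz": 0, "rx": 0, "ry": 0, "rz": -0.02, "fingers": 1},
  {"dx": 26, "dy": 34, "dz": 0, "rx": 0, "ry": 0, "rz": -0.02, "fingers": 1},
  {"dx": 26, "dy": 34, "dz": 0, "rx": 0, "ry": 0, "rz": -0.02, "fingers": 1},
  {"dx": 26, "dy": 34, "dz": 0, "rx": 0, "ry": 0, "rz": -0.02, "fingers": 1},
  {"dx": 26, "dy": 34, "dz": 0, "rx": 0, "ry": 0, "rz": -0.03, "fingers": 1},
  {"dx": 26, "dy": 34, "dz": 0, "rx": 0, "ry": 0, "rz": -0.03, "fingers": 1},
  {"dx": 26, "dy": 34, "dz": 0, "rx": 0, "ry": 0, "rz": -0.03, "fingers": 1},
  {"dx": 26, "dy": 34, "dz": 0, "rx": 0, "ry": 0, "rz": -0.03, "fingers": 1},
])

```text
clock: 7.2
tcp_pos: [0.5971, -0.0096, 0.3961]
orientation: [-0.001, 0.067, 0.998, 0.0]
wrist_force: [1.0, 0.2, -0.3]
finger_gap: 0.0159
```

Emit:
servo_tool([
  {"dx": 26, "dy": 34, "dz": 0, "rx": 0, "ry": 0, "rz": -0.02, "fingers": 1},
  {"dx": 20, "dy": 30, "dz": 0, "rx": 0, "ry": 0, "rz": 0, "fingers": 1},
  {"dx": 12, "dy": 15, "dz": 0, "rx": 0, "ry": 0, "rz": 0, "fingers": 1},
  {"dx": 0, "dy": 0, "dz": 0, "rx": 0, "ry": 0, "rz": 0, "fingers": 1},
  {"dx": 0, "dy": 0, "dz": 0, "rx": 0, "ry": 0, "rz": 0, "fingers": 1},
])

```text
clock: 7.7
tcp_pos: [0.6544, 0.068, 0.396]
orientation: [-0.002, 0.076, 0.997, -0.0]
wrist_force: [0.6, -0.1, -1.0]
finger_gap: 0.016
```

```bash
python3 - <<'E'
from h import *
snap('w6');c=read_camera('side');save('side6',c)
a=cv2.resize(cv2.imread('pics/w6.png')[60:420,60:500],(440,360));b=cv2.resize(c['img'][80:260,220:400,::-1],(360,360),interpolation=2)
cv2.imwrite('pics/m6.png',np.hstack([a,b]))
E
```

```text
7.7 [0.6544 0.068  0.396 ] [-1.700e-03  7.640e-02  9.971e-01 -3.000e-04] [ 0.63 -0.07 -1.05] 0.016002909648691145
```

View pics/m6.png

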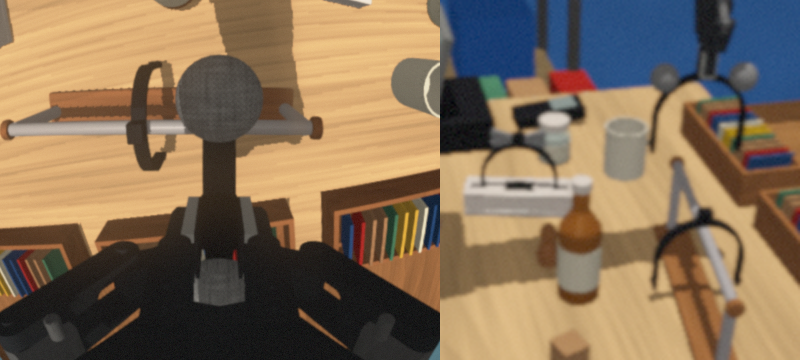

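The wrist view shows the bar running from (70,190) to (377,187), level in the image, so the band is square to it. The plain block is at (197,195). The band hangs level from the gripper.

```bash
python3 - <<'E'
from h import *
L,R=wp('w6',(377,187),.127),wp('w6',(70,190),.127);print(L,R,(L+R)/2,np.arctan2(-(L-R)[0],(L-R)[1]),np.linalg.norm(L-R)); p=wp('w6',(197,195),.15);print('plain',p)
E
```

```text
[0.6719 0.1738 0.127 ] [ 0.6161 -0.1903  0.127 ] [ 0.644   -0.00825  0.127  ] -0.15207140115460677 0.36835098751055356
plain [ 0.646  -0.0165  0.15  ]
```

Emit:
servo_tool([
  {"dx": 1, "dy": 0, "dz": -20, "rx": 0, "ry": 0, "rz": 0, "fingers": 1},
  {"dx": 0, "dy": 0, "dz": -30, "rx": 0, "ry": 0, "rz": 0, "fingers": 1},
  {"dx": 0, "dy": 0, "dz": -30, "rx": 0, "ry": 0, "rz": 0, "fingers": 1},
  {"dx": 0, "dy": 0, "dz": -30, "rx": 0, "ry": 0, "rz": 0, "fingers": 1},
  {"dx": 0, "dy": 0, "dz": -30, "rx": 0, "ry": 0, "rz": 0, "fingers": 1},
  {"dx": 0, "dy": 0, "dz": -22, "rx": 0, "ry": 0, "rz": 0, "fingers": 1},
  {"dx": 0, "dy": 0, "dz": -8, "rx": 0, "ry": 0, "rz": 0, "fingers": 1},
  {"dx": 0, "dy": 0, "dz": 0, "rx": 0, "ry": 0, "rz": 0, "fingers": 1},
])

```text
clock: 8.6
tcp_pos: [0.6546, 0.0668, 0.2271]
orientation: [-0.001, 0.077, 0.997, -0.0]
wrist_force: [0.4, 0.2, -1.0]
finger_gap: 0.0161
```

Emit:
servo_tool([
  {"dx": 0, "dy": 0, "dz": -4, "rx": 0, "ry": 0, "rz": 0, "fingers": 1},
  {"dx": 0, "dy": 0, "dz": -3, "rx": 0, "ry": 0, "rz": 0, "fingers": 1},
  {"dx": 0, "dy": 0, "dz": 0, "rx": 0, "ry": 0, "rz": 0, "fingers": 1},
])

```text
clock: 8.9
tcp_pos: [0.6559, 0.0677, 0.2216]
orientation: [0.001, 0.077, 0.997, 0.0]
wrist_force: [-1.2, -0.4, -1.1]
finger_gap: 0.016
```

Emit:
servo_tool([
  {"dx": 0, "dy": 0, "dz": -4, "rx": 0, "ry": 0, "rz": 0, "fingers": 1},
  {"dx": 0, "dy": 0, "dz": -2, "rx": 0, "ry": 0, "rz": 0, "fingers": 1},
  {"dx": 0, "dy": 0, "dz": 0, "rx": 0, "ry": 0, "rz": 0, "fingers": 1},
])

```text
clock: 9.2
tcp_pos: [0.6554, 0.0678, 0.2145]
orientation: [-0.0, 0.077, 0.997, -0.0]
wrist_force: [0.4, 0.4, -1.0]
finger_gap: 0.0162
```

Emit:
servo_tool([
  {"dx": 0, "dy": 0, "dz": -2, "rx": 0, "ry": 0, "rz": 0, "fingers": 1},
  {"dx": 0, "dy": 0, "dz": 0, "rx": 0, "ry": 0, "rz": 0, "fingers": 1},
])

```text
clock: 9.4
tcp_pos: [0.6555, 0.0678, 0.2126]
orientation: [-0.0, 0.077, 0.997, 0.0]
wrist_force: [-0.1, 0.4, -1.1]
finger_gap: 0.0161
```

Emit:
servo_tool([
  {"dx": 0, "dy": 0, "dz": -1, "rx": 0, "ry": 0, "rz": 0, "fingers": 1},
  {"dx": 0, "dy": 0, "dz": 0, "rx": 0, "ry": 0, "rz": 0, "fingers": 1},
])

```text
clock: 9.6
tcp_pos: [0.6556, 0.0678, 0.2123]
orientation: [0.0, 0.077, 0.997, 0.0]
wrist_force: [-1.2, 0.8, -0.1]
finger_gap: 0.0162
```

Emit:
servo_tool([
  {"dx": 0, "dy": 0, "dz": -1, "rx": 0, "ry": 0, "rz": 0, "fingers": 1},
  {"dx": 0, "dy": 0, "dz": 0, "rx": 0, "ry": 0, "rz": 0, "fingers": 1},
])

```text
clock: 9.8
tcp_pos: [0.6556, 0.0678, 0.2121]
orientation: [0.001, 0.077, 0.997, 0.0]
wrist_force: [-2.7, 0.6, 6.1]
finger_gap: 0.0163
```

Contact at the expected height (TCP 0.212). I'll ease off 1 mm and open gently.

Emit:
servo_tool([
  {"dx": 0, "dy": 0, "dz": 1, "rx": 0, "ry": 0, "rz": 0, "fingers": 1},
  {"dx": 0, "dy": 0, "dz": 0, "rx": 0, "ry": 0, "rz": 0, "fingers": 0.5},
  {"dx": 0, "dy": 0, "dz": 0, "rx": 0, "ry": 0, "rz": 0, "fingers": 0.4},
  {"dx": 0, "dy": 0, "dz": 0, "rx": 0, "ry": 0, "rz": 0, "fingers": 0.2},
  {"dx": 0, "dy": 0, "dz": 0, "rx": 0, "ry": 0, "rz": 0, "fingers": 0.1},
  {"dx": 0, "dy": 0, "dz": 0, "rx": 0, "ry": 0, "rz": 0, "fingers": 0},
  {"dx": 0, "dy": 0, "dz": 0, "rx": 0, "ry": 0, "rz": 0, "fingers": 0},
], newtons=40)

```text
clock: 10.5
tcp_pos: [0.6556, 0.0677, 0.2118]
orientation: [-0.0, 0.077, 0.997, 0.0]
wrist_force: [0.5, 1.2, 0.4]
finger_gap: 0.0431
```

```bash
python3 - <<'E'
from h import *
snap('w7');c=read_camera('side');save('side7',c)
a=cv2.resize(cv2.imread('pics/w7.png')[60:420,60:500],(440,360));b=cv2.resize(c['img'][130:250,290:410,::-1],(360,360),interpolation=2)
cv2.imwrite('pics/m7.png',np.hstack([a,b]))
E
```

```text
10.5 [0.6556 0.0677 0.2118] [-0.      0.0768  0.997   0.    ] [0.52 1.2  0.43] 0.04306391091513711
```

View pics/m7.png

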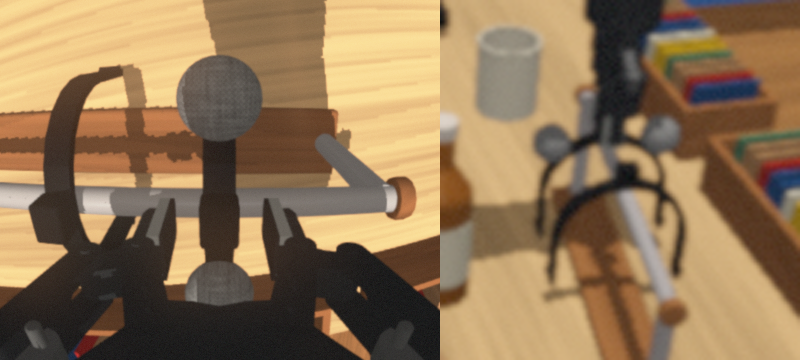

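The eared band rests on the bar, square and clear of the plain one. Next I go up and over to the bow dock.

Emit:
servo_tool([
  {"dx": 0, "dy": 0, "dz": 5, "rx": 0, "ry": 0, "rz": 0, "fingers": 0},
  {"dx": 0, "dy": 0, "dz": 15, "rx": 0, "ry": 0, "rz": 0, "fingers": 0},
  {"dx": 0, "dy": 0, "dz": 25, "rx": 0, "ry": 0, "rz": 0, "fingers": 0},
  {"dx": 0, "dy": 0, "dz": 30, "rx": 0, "ry": 0, "rz": 0, "fingers": 0},
  {"dx": 0, "dy": 0, "dz": 30, "rx": 0, "ry": 0, "rz": 0, "fingers": -1},
  {"dx": -30, "dy": 30, "dz": 5, "rx": 0, "ry": 0, "rz": -0.015, "fingers": -1},
  {"dx": -30, "dy": 30, "dz": 0, "rx": 0, "ry": 0, "rz": -0.015, "fingers": -1},
  {"dx": -30, "dy": 30, "dz": 0, "rx": 0, "ry": 0, "rz": -0.015, "fingers": -1},
])

```text
clock: 11.4
tcp_pos: [0.565, 0.1583, 0.3228]
orientation: [0.001, 0.1, 0.995, 0.0]
wrist_force: [0.8, 0.5, -0.8]
finger_gap: 0.0855
```

Emit:
servo_tool([
  {"dx": -30, "dy": 30, "dz": 0, "rx": 0, "ry": 0, "rz": -0.015, "fingers": -1},
  {"dx": -30, "dy": 30, "dz": 0, "rx": 0, "ry": 0, "rz": -0.015, "fingers": -1},
  {"dx": -30, "dy": 30, "dz": 0, "rx": 0, "ry": 0, "rz": -0.015, "fingers": -1},
  {"dx": -30, "dy": 30, "dz": -15, "rx": 0, "ry": 0, "rz": -0.015, "fingers": -1},
  {"dx": -20, "dy": 7, "dz": -15, "rx": 0, "ry": 0, "rz": 0, "fingers": -1},
  {"dx": 0, "dy": 0, "dz": -10, "rx": 0, "ry": 0, "rz": 0, "fingers": -1},
  {"dx": 0, "dy": 0, "dz": 0, "rx": 0, "ry": 0, "rz": 0, "fingers": -1},
])

```text
clock: 12.1
tcp_pos: [0.4251, 0.2847, 0.2811]
orientation: [-0.0, 0.129, 0.992, -0.0]
wrist_force: [0.3, -0.7, 1.3]
finger_gap: 0.085
```

```bash
python3 - <<'E'
from h import *
snap('w8')
for t in ['bow_band','dock_2']:
  for d in cut_out(t,'wrist')[:2]:
    m=d['region'].astype(np.uint8);print(t,d['confidence'],d['extent'],cv2.minAreaRect(cv2.findNonZero(m)))
b=cv2.imread('pics/w8.png');cv2.imwrite('pics/w8c.png',cv2.resize(b[60:320,180:400],(507,600),interpolation=2))
print(wproj('w8',(.43,.285,.146)))
E
```

```text
12.1 [0.4251 0.2847 0.2811] [-4.000e-04  1.286e-01  9.917e-01 -5.000e-04] [ 0.27 -0.75  1.31] 0.08503448844177043
bow_band 0.8 [282.7, 130.6, 308.0, 298.4] ((292.5, 213.5), (167.0, 25.0), 90.0)
dock_2 0.72 [258.9, 99.2, 323.0, 285.7] ((288.9999694824219, 191.49998474121094), (63.99999237060547, 180.99996948242188), 0.0)
[282.3 235.3]
```

View pics/w8c.png

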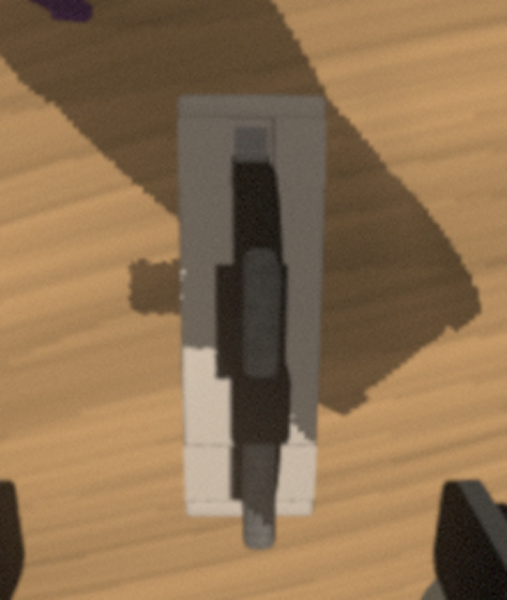

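The block is at crop px (260,410), so full px (293,238), directly between the bow wings. Dock and wing lines run parallel to the image vertical, so the yaw is right.

```bash
python3 - <<'E'
from h import *
g=lambda x,y,z:wp('w8',(180+x/2.305,60+y/2.305),z)
far=g(260,443,.146);print('blockfar',far,'centre',far-.011*np.array([np.cos(.258),-np.sin(.258),0]))
n,f=g(261,252,.152),g(259,545,.15);print('wings',n,f,(n+f)/2,np.linalg.norm(f-n),np.arctan2(*(f-n)[[1,0]]))
D=[g(178,117,.045),g(326,117,.045),g(186,513,.045),g(314,513,.045)];D2=[g(184,500,.045),g(316,500,.045)]
print('dock',np.mean(D,0),D, D2)
E
```

```text
blockfar [0.4441 0.2888 0.146 ] centre [0.43346408 0.29160662 0.146     ]
wings [0.3869 0.3031 0.152 ] [0.4768 0.2803 0.15  ] [0.43185 0.2917  0.151  ] 0.09276772067912414 -0.24837823162041595
dock [0.4382   0.290725 0.045   ] [array([0.3442, 0.2843, 0.045 ]), array([0.359 , 0.3421, 0.045 ]), array([0.517 , 0.2392, 0.045 ]), array([0.5326, 0.2973, 0.045 ])] [array([0.51  , 0.2402, 0.045 ]), array([0.5259, 0.2996, 0.045 ])]
```

Emit:
servo_tool([
  {"dx": 8, "dy": 7, "dz": 0, "rx": 0, "ry": 0, "rz": 0.01, "fingers": -1},
  {"dx": 0, "dy": 0, "dz": -25, "rx": 0, "ry": 0, "rz": 0, "fingers": -1},
  {"dx": 0, "dy": 0, "dz": -25, "rx": 0, "ry": 0, "rz": 0, "fingers": -1},
  {"dx": 0, "dy": 0, "dz": -20, "rx": 0, "ry": 0, "rz": 0, "fingers": -0.3},
  {"dx": 0, "dy": 0, "dz": -12, "rx": 0, "ry": 0, "rz": 0, "fingers": 0},
  {"dx": 0, "dy": 0, "dz": 0, "rx": 0, "ry": 0, "rz": 0, "fingers": 0.3},
  {"dx": 0, "dy": 0, "dz": 0, "rx": 0, "ry": 0, "rz": 0, "fingers": 0.3},
])

```text
clock: 12.95
tcp_pos: [0.4345, 0.2919, 0.2005]
orientation: [0.0, 0.124, 0.992, 0.0]
wrist_force: [0.4, -0.8, 0.3]
finger_gap: 0.0303
```

```bash
python3 - <<'E'
from h import *
snap('w9');g=cv2.cvtColor(cv2.imread('pics/w9.png'),cv2.COLOR_BGR2GRAY)
print(*[wproj('w9',env.get_state()['tcp_pos']+np.array(d)) for d in ([0,0,-.054],[0,0,-.06])])
for d in cut_out('bow_band','wrist'):
    m=d['region'];print(d['confidence'],d['extent'])
    for r in range(180,330,10):
        u=np.where(m[r])[0]; print(r,(u.min(),u.max()) if len(u) else None,end=' ')
E
```

```text
12.95 [0.4345 0.2919 0.2005] [3.000e-04 1.243e-01 9.922e-01 2.000e-04] [ 0.38 -0.76  0.29] 0.03034209970113268
[280.6 293.7] [280.6 286.8]
0.61 [258.9, 124.6, 301.7, 365.2]
180 (np.int64(262), np.int64(294)) 190 (np.int64(263), np.int64(295)) 200 (np.int64(263), np.int64(295)) 210 (np.int64(262), np.int64(296)) 220 (np.int64(262), np.int64(296)) 230 (np.int64(261), np.int64(295)) 240 (np.int64(261), np.int64(295)) 250 (np.int64(261), np.int64(295)) 260 (np.int64(259), np.int64(297)) 270 (np.int64(259), np.int64(299)) 280 (np.int64(259), np.int64(299)) 290 (np.int64(259), np.int64(298)) 300 (np.int64(260), np.int64(298)) 310 (np.int64(263), np.int64(293)) 320 (np.int64(265), np.int64(291)) 0.17 [0.4, 266.9, 89.0, 387.6]
180 None 190 None 200 None 210 None 220 None 230 None 240 None 250 None 260 None 270 (np.int64(50), np.int64(71)) 280 (np.int64(36), np.int64(76)) 290 (np.int64(24), np.int64(75)) 300 (np.int64(13), np.int64(86)) 310 (np.int64(3), np.int64(85)) 320 (np.int64(0), np.int64(76))
```

The block is centred between the fingers (columns 259–299 against the tool axis at 280.6). Now I grip and lift.

Emit:
servo_tool([
  {"dx": 0, "dy": 0, "dz": 0, "rx": 0, "ry": 0, "rz": 0, "fingers": 1},
  {"dx": 0, "dy": 0, "dz": 0, "rx": 0, "ry": 0, "rz": 0, "fingers": 1},
  {"dx": 0, "dy": 0, "dz": 0, "rx": 0, "ry": 0, "rz": 0, "fingers": 1},
  {"dx": 0, "dy": 0, "dz": 4, "rx": 0, "ry": 0, "rz": 0, "fingers": 1},
  {"dx": 0, "dy": 0, "dz": 6, "rx": 0, "ry": 0, "rz": 0, "fingers": 1},
  {"dx": 0, "dy": 0, "dz": 10, "rx": 0, "ry": 0, "rz": 0, "fingers": 1},
  {"dx": 0, "dy": 0, "dz": 15, "rx": 0, "ry": 0, "rz": 0, "fingers": 1},
  {"dx": 0, "dy": 0, "dz": 20, "rx": 0, "ry": 0, "rz": 0, "fingers": 1},
], newtons=80)

```text
clock: 13.85
tcp_pos: [0.4332, 0.2916, 0.2557]
orientation: [-0.0, 0.124, 0.992, -0.0]
wrist_force: [0.3, 0.2, -0.5]
finger_gap: 0.0162
```

Emit:
servo_tool([
  {"dx": 0, "dy": 0, "dz": 30, "rx": 0, "ry": 0, "rz": 0, "fingers": 1},
  {"dx": 0, "dy": 0, "dz": 35, "rx": 0, "ry": 0, "rz": 0, "fingers": 1},
  {"dx": 0, "dy": 0, "dz": 35, "rx": 0, "ry": 0, "rz": 0, "fingers": 1},
  {"dx": 0, "dy": 0, "dz": 35, "rx": 0, "ry": 0, "rz": 0, "fingers": 1},
  {"dx": 0, "dy": 0, "dz": 12, "rx": 0, "ry": 0, "rz": 0, "fingers": 1},
])

```text
clock: 14.35
tcp_pos: [0.434, 0.292, 0.4071]
orientation: [0.003, 0.124, 0.992, 0.002]
wrist_force: [1.3, 0.7, -0.8]
finger_gap: 0.0163
```

Emit:
servo_tool([
  {"dx": 18, "dy": -20, "dz": 10, "rx": 0, "ry": 0, "rz": 0.01, "fingers": 1},
  {"dx": 30, "dy": -30, "dz": 5, "rx": 0, "ry": 0, "rz": 0.01, "fingers": 1},
  {"dx": 30, "dy": -32, "dz": 0, "rx": 0, "ry": 0, "rz": 0.01, "fingers": 1},
  {"dx": 30, "dy": -32, "dz": 0, "rx": 0, "ry": 0, "rz": 0.01, "fingers": 1},
  {"dx": 30, "dy": -32, "dz": 0, "rx": 0, "ry": 0, "rz": 0.01, "fingers": 1},
  {"dx": 25, "dy": -34, "dz": 0, "rx": 0, "ry": 0, "rz": 0.01, "fingers": 1},
  {"dx": 20, "dy": -35, "dz": 0, "rx": 0, "ry": 0, "rz": 0.01, "fingers": 1},
  {"dx": 12, "dy": -40, "dz": 0, "rx": 0, "ry": 0, "rz": 0.01, "fingers": 1},
])

```text
clock: 15.15
tcp_pos: [0.6296, 0.0355, 0.4173]
orientation: [0.0, 0.084, 0.996, 0.0]
wrist_force: [-0.0, 1.9, -0.4]
finger_gap: 0.0162
```

Emit:
servo_tool([
  {"dx": 0, "dy": -40, "dz": 0, "rx": 0, "ry": 0, "rz": 0.015, "fingers": 1},
  {"dx": 0, "dy": -40, "dz": 0, "rx": 0, "ry": 0, "rz": 0, "fingers": 1},
  {"dx": 0, "dy": -35, "dz": 0, "rx": 0, "ry": 0, "rz": 0, "fingers": 1},
  {"dx": 0, "dy": -25, "dz": -5, "rx": 0, "ry": 0, "rz": 0, "fingers": 1},
  {"dx": 0, "dy": 0, "dz": -10, "rx": 0, "ry": 0, "rz": 0, "fingers": 1},
  {"dx": 0, "dy": 0, "dz": 0, "rx": 0, "ry": 0, "rz": 0, "fingers": 1},
])

```text
clock: 15.75
tcp_pos: [0.6281, -0.1043, 0.4014]
orientation: [-0.001, 0.078, 0.997, 0.0]
wrist_force: [-0.3, 0.9, -0.6]
finger_gap: 0.0163
```

```bash
python3 - <<'E'
from h import *
snap('w10')
for t in ['plain_band','eared_band','bow_band','rail']:
  for d in cut_out(t,'wrist')[:2]:
    print(t,d['confidence'],d['extent'])
    if t=='rail':
        m=d['region'];
        for u in range(60,540,40):
            r=np.where(m[:,u])[0];print(u,(r.min(),r.max()) if len(r) else None)
for y in (-.018,.068): print(wproj('w10',(.6435+(y+.011)*.154,y,.159)))
E
```

```text
15.75 [ 0.6281 -0.1043  0.4014] [-9.00e-04  7.78e-02  9.97e-01  3.00e-04] [-0.29  0.89 -0.61] 0.01627555542623635
plain_band 0.85 [340.1, 121.0, 375.6, 229.1]
bow_band 0.88 [262.0, 122.8, 299.8, 364.7]
rail 0.75 [190.2, 144.8, 505.7, 200.8]
60 None
100 None
140 None
180 None
220 (np.int64(145), np.int64(192))
260 (np.int64(146), np.int64(192))
300 (np.int64(147), np.int64(192))
340 (np.int64(146), np.int64(192))
380 (np.int64(148), np.int64(192))
420 (np.int64(150), np.int64(191))
460 (np.int64(169), np.int64(193))
500 (np.int64(180), np.int64(197))
rail 0.55 [335.7, 119.5, 378.8, 231.6]
60 None
100 None
140 None
180 None
220 None
260 None
300 None
340 (np.int64(121), np.int64(222))
380 None
420 None
460 None
500 None
[365.7 192. ]
[440.9 192.9]
```

Emit:
servo_tool([
  {"dx": 1, "dy": 0, "dz": -20, "rx": 0, "ry": 0, "rz": 0, "fingers": 1},
  {"dx": 0, "dy": 0, "dz": -30, "rx": 0, "ry": 0, "rz": 0, "fingers": 1},
  {"dx": 0, "dy": 0, "dz": -30, "rx": 0, "ry": 0, "rz": 0, "fingers": 1},
  {"dx": 0, "dy": 0, "dz": -30, "rx": 0, "ry": 0, "rz": 0, "fingers": 1},
  {"dx": 0, "dy": 0, "dz": -30, "rx": 0, "ry": 0, "rz": 0, "fingers": 1},
  {"dx": 0, "dy": 0, "dz": -25, "rx": 0, "ry": 0, "rz": 0, "fingers": 1},
  {"dx": 0, "dy": 0, "dz": -12, "rx": 0, "ry": 0, "rz": 0, "fingers": 1},
  {"dx": 0, "dy": 0, "dz": 0, "rx": 0, "ry": 0, "rz": 0, "fingers": 1},
])

```text
clock: 16.8
tcp_pos: [0.6289, -0.1024, 0.2235]
orientation: [-0.002, 0.076, 0.997, 0.0]
wrist_force: [-0.2, -0.6, -0.7]
finger_gap: 0.016
```

Emit:
servo_tool([
  {"dx": 0, "dy": 0, "dz": -3, "rx": 0, "ry": 0, "rz": 0, "fingers": 1},
  {"dx": 0, "dy": 0, "dz": 0, "rx": 0, "ry": 0, "rz": 0, "fingers": 1},
])

```text
clock: 17.0
tcp_pos: [0.6304, -0.1033, 0.2234]
orientation: [0.001, 0.077, 0.997, -0.0]
wrist_force: [0.2, -0.3, -0.4]
finger_gap: 0.016
```

Emit:
servo_tool([
  {"dx": 0, "dy": 0, "dz": -4, "rx": 0, "ry": 0, "rz": 0, "fingers": 1},
  {"dx": 0, "dy": 0, "dz": -3, "rx": 0, "ry": 0, "rz": 0, "fingers": 1},
  {"dx": 0, "dy": 0, "dz": 0, "rx": 0, "ry": 0, "rz": 0, "fingers": 1},
])

```text
clock: 17.3
tcp_pos: [0.6295, -0.1033, 0.2147]
orientation: [-0.0, 0.077, 0.997, 0.0]
wrist_force: [-0.3, 0.0, -0.1]
finger_gap: 0.016
```

Emit:
servo_tool([
  {"dx": 0, "dy": 0, "dz": -1, "rx": 0, "ry": 0, "rz": 0, "fingers": 1},
  {"dx": 0, "dy": 0, "dz": 0, "rx": 0, "ry": 0, "rz": 0, "fingers": 1},
])

```text
clock: 17.5
tcp_pos: [0.6296, -0.1033, 0.2144]
orientation: [0.0, 0.077, 0.997, -0.0]
wrist_force: [-0.9, 0.2, 2.5]
finger_gap: 0.0159
```

Emit:
servo_tool([
  {"dx": 0, "dy": 0, "dz": -1, "rx": 0, "ry": 0, "rz": 0, "fingers": 1},
  {"dx": 0, "dy": 0, "dz": 0, "rx": 0, "ry": 0, "rz": 0, "fingers": 1},
])

```text
clock: 17.7
tcp_pos: [0.6296, -0.1033, 0.2143]
orientation: [0.001, 0.077, 0.997, -0.0]
wrist_force: [-3.1, 0.1, 7.8]
finger_gap: 0.0164
```

Contact as expected. I'll ease off, release and rise.

Emit:
servo_tool([
  {"dx": 0, "dy": 0, "dz": 1.5, "rx": 0, "ry": 0, "rz": 0, "fingers": 1},
  {"dx": 0, "dy": 0, "dz": 0, "rx": 0, "ry": 0, "rz": 0, "fingers": 0.5},
  {"dx": 0, "dy": 0, "dz": 0, "rx": 0, "ry": 0, "rz": 0, "fingers": 0.4},
  {"dx": 0, "dy": 0, "dz": 0, "rx": 0, "ry": 0, "rz": 0, "fingers": 0.2},
  {"dx": 0, "dy": 0, "dz": 0, "rx": 0, "ry": 0, "rz": 0, "fingers": 0.1},
  {"dx": 0, "dy": 0, "dz": 0, "rx": 0, "ry": 0, "rz": 0, "fingers": 0},
  {"dx": 0, "dy": 0, "dz": 0, "rx": 0, "ry": 0, "rz": 0, "fingers": 0},
], newtons=40)

```text
clock: 18.4
tcp_pos: [0.6296, -0.1032, 0.2143]
orientation: [-0.0, 0.077, 0.997, 0.0]
wrist_force: [0.1, 0.3, -0.4]
finger_gap: 0.0425
```

Emit:
servo_tool([
  {"dx": 0, "dy": 0, "dz": 5, "rx": 0, "ry": 0, "rz": 0, "fingers": 0},
  {"dx": 0, "dy": 0, "dz": 15, "rx": 0, "ry": 0, "rz": 0, "fingers": 0},
  {"dx": 0, "dy": 0, "dz": 25, "rx": 0, "ry": 0, "rz": 0, "fingers": 0},
  {"dx": 0, "dy": 0, "dz": 30, "rx": 0, "ry": 0, "rz": 0, "fingers": 0},
  {"dx": 0, "dy": 0, "dz": 30, "rx": 0, "ry": 0, "rz": 0, "fingers": 0},
  {"dx": -30, "dy": 0, "dz": 20, "rx": 0, "ry": 0, "rz": 0, "fingers": 0},
  {"dx": -40, "dy": -20, "dz": 10, "rx": 0, "ry": 0, "rz": 0, "fingers": 0},
  {"dx": -40, "dy": -20, "dz": 0, "rx": 0, "ry": 0, "rz": 0, "fingers": 0},
])

```text
clock: 19.2
tcp_pos: [0.5194, -0.1434, 0.3517]
orientation: [0.002, 0.076, 0.997, -0.001]
wrist_force: [0.1, -1.9, 0.5]
finger_gap: 0.043
```

Emit:
servo_tool([
  {"dx": -40, "dy": -40, "dz": 0, "rx": 0, "ry": 0, "rz": 0, "fingers": 0},
  {"dx": -40, "dy": -40, "dz": 0, "rx": 0, "ry": 0, "rz": 0, "fingers": 0},
  {"dx": -20, "dy": -40, "dz": 0, "rx": 0, "ry": 0, "rz": 0, "fingers": 0},
  {"dx": 0, "dy": -40, "dz": 0, "rx": 0, "ry": 0, "rz": 0, "fingers": 0},
  {"dx": 0, "dy": -40, "dz": 0, "rx": 0, "ry": 0, "rz": 0, "fingers": 0},
  {"dx": 0, "dy": -20, "dz": 0, "rx": 0, "ry": 0, "rz": 0, "fingers": 0},
  {"dx": 0, "dy": 0, "dz": 0, "rx": 0, "ry": 0, "rz": 0, "fingers": 0},
])

```text
clock: 19.9
tcp_pos: [0.4285, -0.3568, 0.3492]
orientation: [0.0, 0.079, 0.997, -0.0]
wrist_force: [-0.1, 0.5, -1.5]
finger_gap: 0.0427
```

```bash
python3 - <<'E'
from h import *
print(env.get_state()['clock'],env.get_state()['tcp_pos'])
t0=read_camera('top')['img'].astype(int);s=read_camera('side')['img'];[read_camera('side') for _ in range(8)];
t=read_camera('top')['img'];s2=read_camera('side')['img']
print('still: max diff',np.abs(t[130:200,195:335].astype(int)-t0[130:200,195:335]).mean(),np.abs(s2[130:260,300:400].astype(int)-s[130:260,300:400]).mean())
a=cv2.resize(t[130:250,200:340,::-1],(466,400),interpolation=2);b=cv2.resize(s2[140:260,300:400,::-1],(333,400),interpolation=2)
cv2.imwrite('pics/fin.png',np.hstack([a,b]))
E
```

```text
19.9 [ 0.42851156 -0.3567609   0.34921847]
still: max diff 2.9443877551020408 2.80225641025641
```

View pics/fin.png

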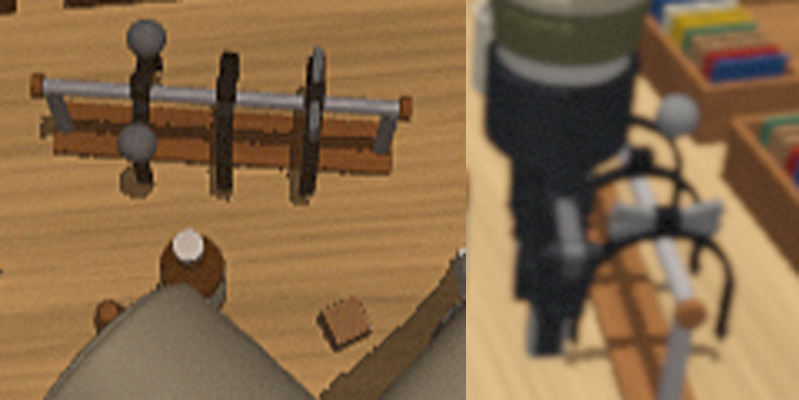

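The final picture shows the eared band (left, about 145,85), the plain band (227,90) and the bow band (313,95) hanging square, separate and level. The difference between frames is only at noise level, and the bottle, box and figurine are where they were.

```bash
python3 -c "
from workcell import job
print(job.hand_in())"
```

```text
the job is handed in; nothing more can be done
None
```

Both headbands are hanging on the rail, and I handed the job in at about 20 s on the robot's clock. I pulled the eared one out of its dock first and hung it about 86 mm to the left of the plain headband. The bow one followed, about 85 mm to the plain one's right.

- **Placement:** the last top and side views show all three bands apart, straight across the bar, with the crown on the bar and a leg down each side.
- **Stillness:** two views about half a second apart differed by about 3 grey levels on average, which I took for camera noise. I did not measure the noise separately.
- **Forces:** the highest wrist force I read was about 8 N, when a crown touched the bar. I read it only at the end of each move, so the brief pull on the dock catches was not recorded.
- **Other objects:** in the last top-view crop the plain band, bottle, gift box and the visible part of the figurine look unmoved. I did not look again at the purple look-alike, mug, tin, jar or dish, but the arm never touched down near them.
- **Limits of the checks:** in the last side view the gripper hid part of the plain and eared bands. For those I relied on the top view and, for the eared band, the close-up taken at its release.

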